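Clamp a baking mould in the scraping jig

ROBOT

A 6-joint arm with a two-finger parallel gripper is mounted at the origin on the work surface. World frame = base frame: x ahead of the robot, y to its left, z up, the work surface at z = 0. Lengths are in m, angles in rad, forces in N, time in s.
With the tool pointing down it reaches from about 0.35 to 0.975 m from the base axis. Payload 4.9 kg.
Tool frame: the origin (TCP) lies at the very end of the fingers, on their centre line; the grasp point (between the pads) lies 19 mm behind it (ctrl.grip_point_offset is the distance from the TCP to the grasp point, in m); z points along the fingers, y is the line along which they close (so a half turn about z gives the same grasp; the last joint's range is limited). The gripper opens to 85 mm and grips with 20 to 120 N. Pads are 22 mm wide; open, the fingers measure 114 mm over their backs; the gripper's body (76 mm by 85 mm) begins 54 mm behind the grasp point. The pads swing forward as they close: fully open they stand 13 mm farther back than shut.
Start: joints at [-1.324, 0.053, 1.613, -0, 1.476, -0.119], TCP at [0.224, -0.584, 0.231] pointing down, gripper open.
Joint ranges: [-3.01, 3.01], [-1.01, 2.22], [0.06, 2.58], [-1.02, 4.17], [0.09, 2.62], [-3.14, 3.14]. Speed limits (rad/s): [2.57, 2.57, 3.14, 3.14, 3.14, 3.14].

INTERFACE

Orientations are given as a rotation vector (axis times angle).
In Python, from station import ctrl gives the robot as it stands.
- The arm moves only by the tool send_rows, never from a script. Its argument "rows" is a list of rows, each a list of 3 entries, a list of its own where there are three numbers: the finger opening in cm, from 0 to 8.54, then the shift along the tool's x, y, z in cm, then the turn about the tool's z in degrees. A call has 1 to 10 rows; each row shifts and turns the commanded pose from where the row before left it, along the tool's axes as they then stand; what a row does not reach is not made up. A row lasts 1/8 s, in which the tool goes at most 62.5 mm and 10.7 degrees, less where a joint would pass 70% of its speed; a pose out of reach is approached as far as the arm can. A call with a gripper value outside its range is refused whole. The fingers move at their own pace and stop on an object; "newtons" is the grip in N (left out, the last holds). Time passes only in rows, so rows that do not move let the fingers close. It gives the time, the measured TCP pose, the force, the opening and the grip force at its end, in the units of the state.
- ctrl.get_obs(): the state, without advancing time (a new reading comes with each control period).
- ctrl.get_image(name): name is "side" or "top" or "wrist"; returns a dict with "frame" (420x560x3 uint8, red, green, blue), "range_z" (420x560 float32, m along the optical axis (not along the pixel's ray), 0 where there is no reading), "fx", "fy", "cx", "cy" (pixels), "k1" (the pictures are not rectified: a ray, as slopes to the right and down, at radius r is drawn at 1 + k1 r^2 times it, then the intrinsics apply), "cam_to_world" (4x4, takes a point from camera to world coordinates). Camera axes: x right, y down, z forward; pixel columns grow to the right and rows downward; lengths in m; the calibration is good to about 2 mm. A picture is of the moment at which its call begins.
- ctrl.finish_job(): hands the job in; it is judged then, once.
The state is a dict: "t": time; "q": joint angles; "dq": joint speeds; "effort": joint torques, N m; "tool_pos": TCP position; "tool_rot": TCP orientation; "contact_force": force on the tool from outside, world axes, zero at the start; "wrist_torque": the same for the moment, N m; "opening": finger opening in m; "grip_force": force on a finger pad.
Only numpy, scipy, OpenCV 4.12 (cv2) and the standard library are available. Lean on these libraries where they do the work, as an engineer would, in place of code of your own. Each camera call takes 0.05 s, during which the arm holds its last target. There are 200 camera calls.

TASK

The iron baking mould lies part-way out of the wooden scraping jig. Slide it along between the guide rails until it is fully home against the stop, then push the raised handle of the toggle clamp down past its over-centre point, so that the spindle locks the mould down. Leave the mug, tin, brush, scraper, wood block and spare iron where they are.

Things in the scene. Friction and masses are not known exactly. Their poses are not given: they have to be found in the camera images.
- jig: Fixed plywood jig with toggle clamp. Origin on its underside (table level) at the stop's face, mid-width; z up; the mould goes home towards -x, the clamp stands at -x. Board x -170 to 200, 136 wide, 18 thick. Two guide rails (x 10 to 200, tops 32 above the table) leave a channel 95 wide for the 90 wide mould. Clamp parts swing in the plane y = 0.
- jig_stop (a point): Point on the stop's face at the channel's floor, mid-width, 18 above the table; axes as the jig's. Stop: wooden bar, x -20 to 0, 95 wide, top 36 above the table. Behind it a block (x -158 to -28, 75 wide, top 58 above the table) carries two upright bracket plates, 32 wide over both, up to 100 above the table.
- mould: Loose dark iron baking mould, 0.65 to 1 kg: plate 120 long (x), 90 wide, 22 thick, two round cavities on top. Origin at the centre of its underside; x as the jig's. Starts on the board between the rails, 40 to 80 short of the stop. At its +x end stands a flat lug 12 thick (x 48 to 60, flush with the plate's end), 44 wide, rising 34 above the plate. Friction 3 to 10 N.
- lug (a point): Centre of the upright part of the mould's lug, 46 above the mould's underside.
- mould_end (a point): Bottom mid-point of the mould's inner end face, which meets the stop: mould fully home when this point reaches jig_stop.
- clamp_handle (a joint): Angle of the clamp handle, rad: 0 as it starts, raised, the grip 64 degrees above level, leaning towards jig -x; grows as it is pushed over towards -x and down; dead centre 0.98, stop 1.08 (locked, grip nearly level). It stays where left up to 0.75, springs back if left between 0.77 and 0.93, and snaps to its stop past the dead centre. Push at handle_grip: 1 to 3 N, up to about 6 N near 0.85.
- clamp_pivot (a point): Axis of the handle's hinge, 91 above the table, mid-width; at x -123 in the jig. Axis along the jig's y.
- handle_grip (a point): Point on the centre line of the handle's round black grip (22 diameter, rounded end), 105 from the pivot; the grip runs from 55 to 135 from the pivot. Push it on its upper / +x side.
- spindle: Spindle of the clamp with a round rubber foot 22 in diameter, spring-loaded along its axis, on the clamp arm's end. Origin at the middle of the foot's underside. Locked, it stands on the mould 35 from the stop and presses with about 19 N.
- mug: White mug, 80 diameter, 90 high, on the table. Bystander.
- oil_tin: Metal tin, 72 diameter, 100 high, on the table. Bystander.
- scraper: Scraper with flat blade, 200 long, on the table. Bystander.
- brush: Brush 180 long, on the table. Bystander.
- spare_iron: Another iron plate 120 x 90 x 22 without a lug, flat on the table. Bystander; not to be used.
- block: Dark wood block 90 x 60 x 30, on the table. Bystander.
- clamp_arm: Steel arm of the clamp, bar 16 high and 14 wide, 105 long. Origin on its pivot: jig x -50, 75 above the table. Starts raised 65 degrees above level with its spindle pointing to jig +x, its end about 165 above the table; comes down over the stop as the handle goes down.
There are look-alikes about, which are no part of the job. Leave any pink or red look-alike of the mould alone.

How it is judged:
On the way, in this order (a step that is already met when the one before it is completed fails the run):
1. the mould is home against the stop (gap under 4 mm) while the clamp is still open (x of mould_end in the frame of jig_stop below 0.004 m and value of joint clamp_handle below 0.7 rad), for 0.2 s.
2. the handle is past its over-centre point and the spindle presses on the mould (value of joint clamp_handle above 1.02 rad and contact force between spindle and mould above 10 N), for 0.2 s.
At the end, for the whole second after the job is handed in: The mould lies flat in the jig within 4 mm of the stop, at rest; the clamp handle is past its over-centre point (joint above 1.02) and stays there by itself, and the spindle presses on the mould with more than 10 N (all of step 2 and x of mould_end in the frame of jig_stop below 0.004 m and z of mould_end in the frame of jig_stop below 0.003 m and linear speed of mould below 0.01 m/s); the robot touches nothing.
It fails at once if a bystander (mug, tin, scraper, brush, spare iron or wood block) is moved more than 40 mm (distance of any of mug, oil_tin, scraper, brush, spare_iron, block from where it was at the start of the episode above 0.04 m).
It also fails if it takes over 45 s, if anything falls off the work surface, if the arm or the gripper's body presses on something with over 40 N, if the wrist force passes 120 N, or if a joint passes its speed limit or range.

## Working session

There is one attempt and no reset: what is moved stays moved. The work goes in short steps, Python scripts to look and compute and a tool call to move; the robot and the scene stay as the last step left them, time stands still between calls to the robot, and variables do not carry over. Pictures are saved under pics/ and viewed, at most 10 in all, crops included, and the job is handed in when it is done.

Besides the shell and the picture viewer there is one more tool, called after "Call:" by a JSON object that holds its "name" and its "arguments", one argument or row to a line. send_rows: Moves the arm, as the interface text tells. Its arguments: {"type":"object","properties":{"rows":{"type":"array","items":{"type":"array"}},"newtons":{"type":"number"}},"required":["rows"]}

```bash
mkdir -p pics; cat > h.py <<'E'
import numpy as np, cv2
from station import ctrl
def K(im): return np.array([[im['fx'],0,im['cx']],[0,im['fy'],im['cy']],[0,0,1]])
def slopes(im,u,v):
    # invert radial model
    x=(np.asarray(u,float)-im['cx'])/im['fx']; y=(np.asarray(v,float)-im['cy'])/im['fy']
    a,b=x.copy(),y.copy()
    for _ in range(20):
        s=1+im['k1']*(a*a+b*b); a,b=x/s,y/s
    return a,b
def cloud(im):
    h,w=im['range_z'].shape; u,v=np.meshgrid(np.arange(w),np.arange(h))
    a,b=slopes(im,u,v); z=im['range_z']; T=np.array(im['cam_to_world'])
    P=np.stack([a*z,b*z,z],-1)@T[:3,:3].T+T[:3,3]; P[z==0]=np.nan
    return P
def onplane(im,u,v,h):
    a,b=slopes(im,u,v); T=np.array(im['cam_to_world'])
    d=T[:3,:3]@np.array([a,b,1.0]); o=T[:3,3]; return o+d*(h-o[2])/d[2]
def save(n,f): cv2.imwrite('pics/'+n,cv2.cvtColor(f,cv2.COLOR_RGB2BGR))
E
python3 - <<'E'
from h import *
import pickle
for n in('top','side'):
    im=ctrl.get_image(n); save(n+'1.png',im['frame']); pickle.dump(im,open(n+'.pkl','wb'))
    print(n,np.round(im['cam_to_world'],3),im['fx'],im['k1'])
o=ctrl.get_obs(); print(o['tool_pos'],o['tool_rot'],o['contact_force'])
E
```

```text
top [[ 0.028 -0.984  0.176  0.329]
 [-0.999 -0.032 -0.017  0.056]
 [ 0.022 -0.176 -0.984  1.185]
 [ 0.     0.     0.     1.   ]] 446.2324090862219 0.042326108157171964
side [[-0.917 -0.213  0.338  0.138]
 [-0.4    0.468 -0.788  0.887]
 [ 0.01  -0.858 -0.514  0.654]
 [ 0.     0.     0.     1.   ]] 421.31295304820213 -0.04516439903530083
[ 0.22342563 -0.58311276  0.23019297] [-3.08739266e+00 -5.71028785e-01  1.72448206e-04] [-0.23465254  0.26990304 -0.15768667]
```

View pics/top1.png

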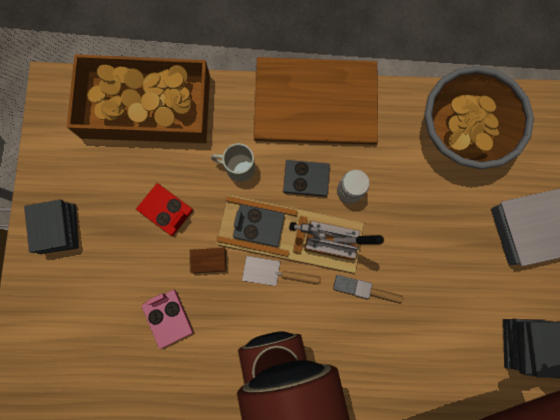

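View pics/side1.png

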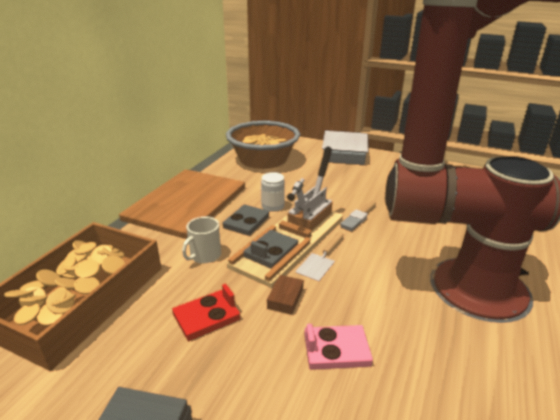

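The top view shows the dark mould in the jig at (258,226), with its lug at about (240,220). The clamp is at (330,238), with the black grip at (370,240) leaning right, so jig −x is image right (world −y).

Things that could be taken for the mould: spare iron (306,178, no lug), red (165,209), pink (167,318), dark stacks (50,226) and (535,350). I choose (258,226): it is dark, has a lug and lies between the rails.

Next I measure it and take one close crop.

```bash
python3 - <<'E'
from h import *
import pickle
im=pickle.load(open('top.pkl','rb')); P=cloud(im); f=im['frame']
c=f[180:290,200:400]; save('crop1.png',cv2.resize(c,None,fx=4,fy=4,interpolation=cv2.INTER_CUBIC))
sub=np.zeros(f.shape[:2],bool); sub[190:280,210:390]=1
z=P[...,2]
print('table z',np.nanmedian(z[300:340,400:480]))
hsv=cv2.cvtColor(f,cv2.COLOR_RGB2HSV)
for lo,hi in((.012,.024),(.026,.038),(.036,.046),(.052,.062),(.064,.085)):
    m=sub&(z>lo)&(z<hi); p=P[m]; r=cv2.minAreaRect((p[:,:2]*1000).astype(np.float32)); print(lo,hi,m.sum(),p.mean(0).round(4),r)
# grip: dark high
m=sub&(z>.09); p=P[m]; v,u=np.nonzero(m)
for i in np.argsort(u)[::12]: print(u[i],v[i],p[i].round(3),hsv[v[i],u[i]])
E
```

```text
table z 0.000617802625652919
0.012 0.024 3196 [ 0.4736 -0.0034  0.0186] ((483.6081848144531, 12.869903564453125), (237.48562622070312, 385.38848876953125), 1.724357008934021)
0.026 0.038 1586 [0.4764 0.1007 0.0326] ((484.2102355957031, 29.243759155273438), (233.31454467773438, 381.9352111816406), 0.5824307203292847)
0.036 0.046 1671 [0.4978 0.082  0.0405] ((502.7200927734375, 23.446441650390625), (180.8556365966797, 385.8810729980469), 2.4561197757720947)
0.052 0.062 475 [ 0.4656 -0.0892  0.0591] ((527.961669921875, -11.886566162109375), (311.713134765625, 169.31370544433594), 80.04349517822266)
0.064 0.085 472 [ 0.4842 -0.0535  0.071 ] ((527.581298828125, -6.3492279052734375), (313.47869873046875, 165.3091583251953), 81.05559539794922)
289 227 [0.482 0.021 0.147] [ 19 131  66]
291 225 [0.487 0.017 0.146] [ 0  0 17]
292 228 [0.48  0.014 0.145] [45 36 14]
293 228 [0.479 0.012 0.15 ] [ 0 34 15]
295 224 [0.489 0.007 0.147] [15 33 47]
296 230 [0.477 0.004 0.137] [ 18 142 117]
298 225 [0.488 0.    0.145] [ 14  75 125]
301 228 [ 0.478 -0.006  0.162] [23 15 67]
302 231 [ 0.472 -0.009  0.154
[... 2543 characters left out ...]
]
364 237 [ 0.461 -0.151  0.17 ] [90 23 11]
365 244 [ 0.445 -0.154  0.165] [ 15 153  65]
366 192 [ 0.585 -0.172  0.09 ] [ 14 107  95]
367 242 [ 0.448 -0.155  0.18 ] [75 51 10]
369 241 [ 0.449 -0.158  0.19 ] [60 21 12]
370 244 [ 0.444 -0.162  0.182] [ 16 159  64]
371 244 [ 0.443 -0.163  0.187] [ 16 155  64]
373 239 [ 0.452 -0.164  0.204] [38 78 13]
374 235 [ 0.463 -0.169  0.192] [ 16 145  67]
375 243 [ 0.444 -0.169  0.201] [ 13 119  15]
376 237 [ 0.456 -0.169  0.211] [15 34 15]
378 235 [ 0.462 -0.175  0.203] [ 15 141  47]
379 236 [ 0.458 -0.175  0.214] [30 34 15]
380 241 [ 0.447 -0.177  0.212] [75 30 17]
381 243 [ 0.443 -0.179  0.211] [ 15 150  63]
383 239 [ 0.452 -0.184  0.209] [ 16 152  57]
```

View pics/crop1.png

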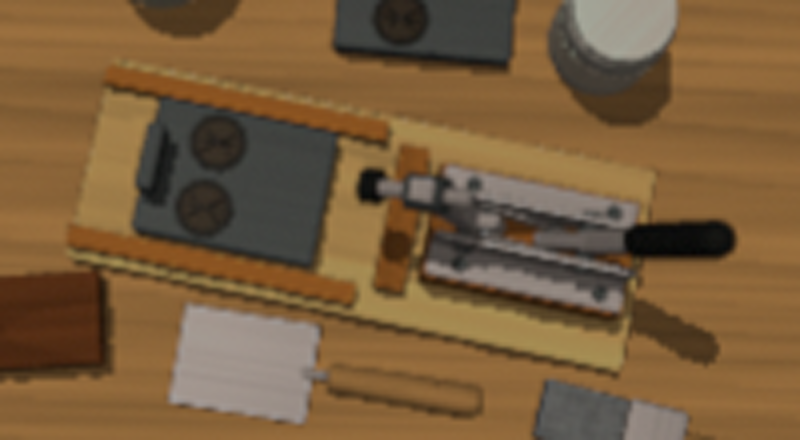

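The crop shows the lug on the mould's left end at crop (152,160), the stop at (402,220) and the board corners at (110,60), (655,170), (620,372) and (70,250). The choice is confirmed. Next, the jig frame.

```bash
python3 - <<'E'
from h import *
import pickle
im=pickle.load(open('top.pkl','rb')); P=cloud(im); z=P[...,2]
w=lambda u,v,h: onplane(im,200+u/4-.4,180+v/4-.4,h)
C=np.array([w(*c,.018) for c in((110,62),(655,172),(620,372),(70,252))]); print(C.round(4))
print('L',np.linalg.norm(C[0]-C[1]),np.linalg.norm(C[3]-C[2]),'W',np.linalg.norm(C[0]-C[3]),np.linalg.norm(C[1]-C[2]))
d=(C[0]-C[1])+(C[3]-C[2]); ex=d[:2]/np.linalg.norm(d[:2]); ey=np.array([-ex[1],ex[0]])
ctr=C.mean(0)[:2]; J=ctr-ex*.015; print('ex',ex,'J',J, np.degrees(np.arctan2(ex[1],ex[0])))
jf=lambda p:np.array([(p[:2]-J)@ex,(p[:2]-J)@ey])
# heights within the jig frame
Q=P[...,:2]-J; X=Q@ex; Y=Q@ey
g=(abs(X)<.25)&(abs(Y)<.09)
def st(n,m): print(n,m.sum(),'x',np.percentile(X[m],[2,50,98]).round(4),'y',np.percentile(Y[m],[2,50,98]).round(4),'z',np.median(z[m]).round(4))
st('lug',g&(X>.06)&(z>.055)); st('mould',g&(X>.03)&(abs(z-.04)<.003)&(abs(Y)<.044))
st('stop',g&(X<.01)&(X>-.03)&(z>.03)&(z<.045)); st('grip',g&(X<-.13)&(z>.12))
st('tip',g&(X<-.13)&(z>.19)); st('plates',g&(X<-.05)&(abs(z-.1)<.005));st('spindle',g&(X>-.05)&(z>.12))
for u,v,h,n in((163,98,.04,'m'),(338,140,.04,'m'),(313,266,.04,'m'),(135,230,.04,'m'),(415,222,.036,'stopend'),(152,160,.07,'lug')): print(n,w(u,v,h).round(4),jf(w(u,v,h)).round(4))
im=pickle.load(open('side.pkl','rb'));P=cloud(im); z=P[...,2];Q=P[...,:2]-J; X=Q@ex; Y=Q@ey
g=(abs(X)<.25)&(abs(Y)<.09)
print('side');st('lug',g&(X>.06)&(z>.055)); st('grip',g&(X<-.13)&(z>.12));st('tip',g&(X<-.13)&(z>.19))
st('stop',g&(X<.01)&(X>-.03)&(z>.03)&(z<.045));st('brd',g&(z>.014)&(z<.022))
E
```

```text
[[ 0.5816  0.1843  0.018 ]
 [ 0.5189 -0.18    0.018 ]
 [ 0.3865 -0.1566  0.018 ]
 [ 0.4538  0.204   0.018 ]]
L 0.3696951290577924 0.3668021318526092 W 0.12933165174251912 0.13440682047296548
ex [0.176455   0.98430871] J [ 0.48254327 -0.00181253] 79.83665893708428
lug 94 x [0.1476 0.1525 0.159 ] y [-0.0198  0.0014  0.0217] z 0.0734
mould 1167 x [0.0422 0.0942 0.1543] y [-0.0422  0.0015  0.0426] z 0.0404
stop 234 x [-0.0283 -0.0103 -0.001 ] y [-0.046   0.0103  0.0468] z 0.0359
grip 275 x [-0.1839 -0.1586 -0.1327] y [-0.0097  0.0023  0.0104] z 0.1847
tip 123 x [-0.1848 -0.1719 -0.1601] y [-0.0101  0.0021  0.0104] z 0.2072
plates 233 x [-0.1481 -0.0938 -0.052 ] y [-0.0165  0.0018  0.0164] z 0.0994
spindle 231 x [-0.0419 -0.0125  0.021 ] y [-0.009   0.0022  0.0109] z 0.1587
m [0.554  0.1463 0.04  ] [ 0.1584 -0.0442]
m [0.5298 0.0314 0.04  ] [ 0.041  -0.0407]
m [0.4471 0.0452 0.04  ] [0.04   0.0432]
m [0.4668 0.1604 0.04  ] [0.1569 0.0441]
stopend [ 0.4781 -0.0202  0.036 ] [-0.0188  0.0011]
lug [0.508  0.1491 0.07  ] [0.153  0.0016]
side
lug 148 x [0.1482 0.1581 0.1605] y [-0.0198  0.0034  0.0226] z 0.0682
grip 266 x [-0.1777 -0.1544 -0.1338] y [-0.0102  0.0018  0.0091] z 0.1716
tip 76 x [-0.1813 -0.1682 -0.1584] y [-0.0095  0.0022  0.0091] z 0.2024
stop 248 x [-0.0298 -0.012   0.0018] y [-0.0449  0.0023  0.0472] z 0.0354
brd 1320 x [-0.1664  0.0508  0.1984] y [-0.0602  0.0377  0.0862] z 0.0175
```

Call:
{"name": "send_rows", "arguments": {
  "rows": [
    [0,[0,0,-2],-9.8],
    [0,[0,0,-2],-9.8],
    [0,[0,0,-2],-9.8],
    [0,[0,0,-2],-9.8],
    [0,[0,0,-1],-9.8],
    [0,[0,0,-1],-9.8],
    [0,[0,0,0],0]
  ]
}}

```text
t: 0.98
tool_pos: [0.2236, -0.5838, 0.3318]
tool_rot: [2.412, 2.011, -0.001]
contact_force: [0.4, -0.7, -0.2]
opening: 0.0003
grip_force: 0.0
```

```bash
cat >> h.py <<'E'
J=np.array([.48254,-.00181]); ex=np.array([.17646,.98431]); ey=np.array([-ex[1],ex[0]])
def state():
    from scipy.spatial.transform import Rotation as R
    o=ctrl.get_obs(); p=np.array(o['tool_pos']); d=p[:2]-J; M=R.from_rotvec(o['tool_rot']).as_matrix()
    print('t',round(o['t'],2),'jig x,y,z mm',(1000*np.array([d@ex,d@ey,p[2]])).round(1),'yaw of tool x',np.degrees(np.arctan2(M[1,0],M[0,0])).round(1),'down',M[2,2].round(4),'F jig',np.round([np.dot(o['contact_force'][:2],ex),np.dot(o['contact_force'][:2],ey),o['contact_force'][2]],1),'open',o['opening'])
E
python3 -c "from h import *;state()"
```

```text
t 0.97 jig x,y,z mm [-618.6  152.2  331.8] yaw of tool x 79.6 down -1.0 F jig [-0.6 -0.5 -0.2] open 0.0003436445309173776
```

Call:
{"name": "send_rows", "arguments": {
  "rows": [
    [0,[5.8,1.1,0],0],
    [0,[5.8,1.1,0],0],
    [0,[5.8,1.1,0],0],
    [0,[5.8,1.1,0],0],
    [0,[5.8,1.1,0],0],
    [0,[5.8,1.1,0],0],
    [0,[5.8,1.1,0],0],
    [0,[5.8,1.1,0],0],
    [0,[5.8,1.1,0],0],
    [0,[5.8,1.1,0],0]
  ]
}}

```text
t: 2.22
tool_pos: [0.435, -0.0304, 0.3305]
tool_rot: [-2.414, -2.01, 0.0]
contact_force: [0.9, -0.1, -1.0]
opening: 0.0
grip_force: 0.0
```

Call:
{"name": "send_rows", "arguments": {
  "rows": [
    [0,[5.8,1,0],0],
    [0,[5.8,1,0],0],
    [0,[5.8,1,0],0],
    [0,[5.8,1,0],0],
    [0,[0,0,0],0]
  ]
}}

```text
t: 2.85
tool_pos: [0.5154, 0.1918, 0.3292]
tool_rot: [-2.407, -2.016, 0.004]
contact_force: [-0.4, -0.4, 1.3]
opening: 0.0002
grip_force: 0.0
```

```bash
python3 -c "
from h import *
state(); save('w1.png',ctrl.get_image('wrist')['frame'])"
```

```text
t 2.85 jig x,y,z mm [196.4   1.8 329.2] yaw of tool x 79.9 down -1.0 F jig [-0.5  0.4  1.3] open 0.0002207314154503793
```

View pics/w1.png

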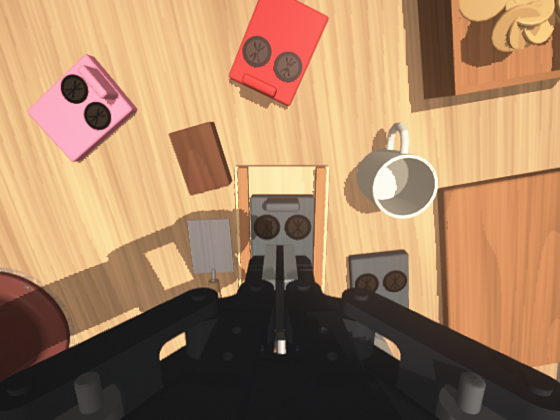

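The wrist view shows the lug at (283,205), between rails at (242,210) and (322,210). The mug is at (403,185), well clear. I check the lug's position with range data from here.

```bash
python3 - <<'E'
from h import *
im=ctrl.get_image('wrist'); P=cloud(im); z=P[...,2]; Q=P[...,:2]-J; X=Q@ex; Y=Q@ey
v,u=np.mgrid[:420,:560]; w=(u>225)&(u<345)&(v>150)&(v<245)
def st(n,m): print(n,m.sum(),'x',np.percentile(X[m],[1,50,99]).round(4),'y',np.percentile(Y[m],[1,50,99]).round(4),'z',np.median(z[m]).round(4))
st('lug',w&(abs(z-.074)<.006)); st('plate',w&(abs(z-.04)<.003)&(abs(Y)<.05)); st('rails',w&(abs(z-.032)<.003)&(abs(Y)>.046)); st('board',w&(abs(z-.018)<.004))
E
```

```text
lug 297 x [0.149  0.1547 0.1596] y [-0.0214 -0.0008  0.0199] z 0.0738
plate 2657 x [0.0872 0.1196 0.1593] y [-0.0447 -0.001   0.0431] z 0.0405
rails 1599 x [0.0842 0.1449 0.1986] y [-0.0612  0.0474  0.0748] z 0.0322
board 2449 x [0.0836 0.1755 0.1984] y [-0.0674  0.0019  0.0679] z 0.0182
```

Call:
{"name": "send_rows", "arguments": {
  "rows": [
    [0,[0,0.1,5.5],0],
    [0,[0,0,5.5],0],
    [0,[0,0,5.5],0],
    [0,[0,0,5.5],0],
    [0,[0,0,5],0],
    [0,[0,0,2.5],0],
    [0,[0,0,0],0]
  ]
}}

```text
t: 3.82
tool_pos: [0.5142, 0.1867, 0.0339]
tool_rot: [-2.412, -2.009, 0.008]
contact_force: [-0.4, -0.2, 0.6]
opening: 0.0001
grip_force: 0.0
```

Call:
{"name": "send_rows", "arguments": {
  "rows": [
    [0,[-1,0,0],0],
    [0,[-1,0,0],0],
    [0,[-0.8,0,0],0],
    [0,[-0.8,0,0],0],
    [0,[-0.8,0,0],0],
    [0,[-0.8,0,0],0],
    [0,[0,0,0],0]
  ]
}}

```text
t: 4.7
tool_pos: [0.5086, 0.1375, 0.0381]
tool_rot: [2.411, 2.012, 0.006]
contact_force: [1.1, 2.6, 2.6]
opening: -0.0001
grip_force: 1.6
```

```bash
python3 -c "
from h import *
state()"
```

```text
t 4.7 jig x,y,z mm [141.7  -1.1  38.1] yaw of tool x 79.7 down -1.0 F jig [ 2.8 -0.6  2.6] open -0.00013421614545698456
```

Call:
{"name": "send_rows", "arguments": {
  "rows": [
    [0,[-0.5,0,0],0],
    [0,[-0.4,0,0],0],
    [0,[-0.3,0,0],0],
    [0,[0,0,0],0]
  ]
}}

```text
t: 5.2
tool_pos: [0.5067, 0.1267, 0.0381]
tool_rot: [2.411, 2.014, 0.007]
contact_force: [2.3, 5.8, 4.0]
opening: 0.0002
grip_force: 3.2
```

Call:
{"name": "send_rows", "arguments": {
  "rows": [
    [0,[-0.3,0,0],0],
    [0,[-0.2,0,0],0],
    [0,[0,0,0],0],
    [0,[0,0,0],0]
  ]
}}

```text
t: 5.7
tool_pos: [0.5062, 0.1262, 0.0385]
tool_rot: [-2.408, -2.009, -0.019]
contact_force: [3.1, 23.5, 2.3]
opening: -0.0001
grip_force: 11.8
```

```bash
python3 -c "
from h import *
state()"
```

```text
t 5.7 jig x,y,z mm [130.2  -0.7  38.5] yaw of tool x 79.7 down -0.9999 F jig [23.6  1.1  2.3] open -5.119203832095297e-05
```

The force rose to 24 N with no further travel, at TCP x 130 (home expected at about 131). I back off, rise and verify.

Call:
{"name": "send_rows", "arguments": {
  "rows": [
    [0,[1,0,0],0],
    [0,[2,0,0],0],
    [0,[1,0,-4],0],
    [0,[0,0,-6],0],
    [0,[0,0,-6],0],
    [0,[0,0,-6],0],
    [0,[0,0,-4],0],
    [0,[0,0,0],0]
  ]
}}

```text
t: 6.7
tool_pos: [0.5133, 0.1606, 0.3013]
tool_rot: [2.407, 2.011, 0.011]
contact_force: [-0.2, 0.5, 0.3]
opening: 0.0004
grip_force: 0.0
```

```bash
python3 - <<'E'
from h import *
state()
def st(n,m): print(n,m.sum(),'x',np.percentile(X[m],[1,50,99]).round(4),'y',np.percentile(Y[m],[1,50,99]).round(4),'z',np.median(z[m]).round(4)) if m.sum() else print(n,0)
for n in('wrist','top','side'):
    im=ctrl.get_image(n); P=cloud(im); z=P[...,2]; Q=P[...,:2]-J; X=Q@ex; Y=Q@ey
    print(n); st('lug',(X>.08)&(X<.17)&(abs(Y)<.03)&(abs(z-.066)<.012)); st('plate',(X>0.0)&(X<.17)&(abs(z-.04)<.003)&(abs(Y)<.045)); st('tip',(X<-.14)&(X>-.25)&(abs(Y)<.03)&(z>.19)&(z<.24))
E
```

```text
t 6.7 jig x,y,z mm [165.3  -1.6 301.3] yaw of tool x 79.8 down -1.0 F jig [0.4 0.3 0.3] open 0.0003655158373113131
wrist
lug 456 x [0.1083 0.1161 0.1192] y [-0.021  -0.0003  0.0214] z 0.0732
plate 2310 x [0.0422 0.085  0.1187] y [-0.044   0.0031  0.0439] z 0.0405
tip 0
top
lug 70 x [0.107  0.1117 0.1189] y [-0.0202 -0.0036  0.0207] z 0.0735
plate 1098 x [0.001  0.0557 0.1122] y [-0.0434  0.0025  0.0442] z 0.0403
tip 121 x [-0.1859 -0.1714 -0.1603] y [-0.0105  0.001   0.0103] z 0.2073
side
lug 144 x [0.1077 0.1172 0.1206] y [-0.0196  0.003   0.0228] z 0.0669
plate 697 x [0.0014 0.0515 0.1187] y [-0.0421  0.011   0.0443] z 0.0396
tip 74 x [-0.1819 -0.1692 -0.1577] y [-0.0105  0.0012  0.0097] z 0.2013
```

The mould is home (plate x 1 to 119 mm). Next, above the handle's +x side.

Call:
{"name": "send_rows", "arguments": {
  "rows": [
    [0,[-5,-0.2,0],0],
    [0,[-6,0,0],0],
    [0,[-6,0,0],0],
    [0,[-6,0,0],0],
    [0,[-5,0,0],0],
    [0,[-2,0,0],0],
    [0,[0,0,0],0]
  ]
}}

```text
t: 7.72
tool_pos: [0.455, -0.1356, 0.2938]
tool_rot: [-2.411, -2.008, 0.003]
contact_force: [0.0, 0.4, -1.0]
opening: 0.0002
grip_force: 0.0
```

```bash
python3 - <<'E'
from h import *
state()
for th in np.arange(0,1.13,.12):
    f=np.radians(64)-th; c=np.array([-123-105*np.cos(f)+11*np.sin(f)+11, 91+105*np.sin(f)+11*np.cos(f)]); print(round(th,2),c.round(1))
E
```

```text
t 7.72 jig x,y,z mm [-136.5    3.5  293.8] yaw of tool x 79.6 down -1.0 F jig [ 0.4  0.1 -1. ] open 0.00016967785988712645
0.0 [-148.1  190.2]
0.12 [-159.8  185.2]
0.24 [-170.7  178.8]
0.36 [-180.8  171.1]
0.48 [-189.9  162.3]
0.6 [-197.8  152.5]
0.72 [-204.6  141.7]
0.84 [-210.   130.3]
0.96 [-214.   118.3]
1.08 [-216.5  105.9]
```

Call:
{"name": "send_rows", "arguments": {
  "rows": [
    [0,[0.3,0.2,5],0],
    [0,[0,0,4],0],
    [0,[0,0,1.4],0],
    [0,[0,0,0],0]
  ]
}}

```text
t: 8.22
tool_pos: [0.4581, -0.1313, 0.1912]
tool_rot: [-2.408, -2.014, 0.002]
contact_force: [-0.4, -0.6, 0.4]
opening: -0.0001
grip_force: 0.0
```

```bash
python3 -c "
from h import *
state(); save('s2.png',cv2.resize(ctrl.get_image('side')['frame'][100:290,200:450],None,fx=3,fy=3))"
```

```text
t 8.22 jig x,y,z mm [-131.8    1.2  191.2] yaw of tool x 79.8 down -1.0 F jig [-0.7  0.2  0.4] open -8.147848627751312e-05
```

View pics/s2.png

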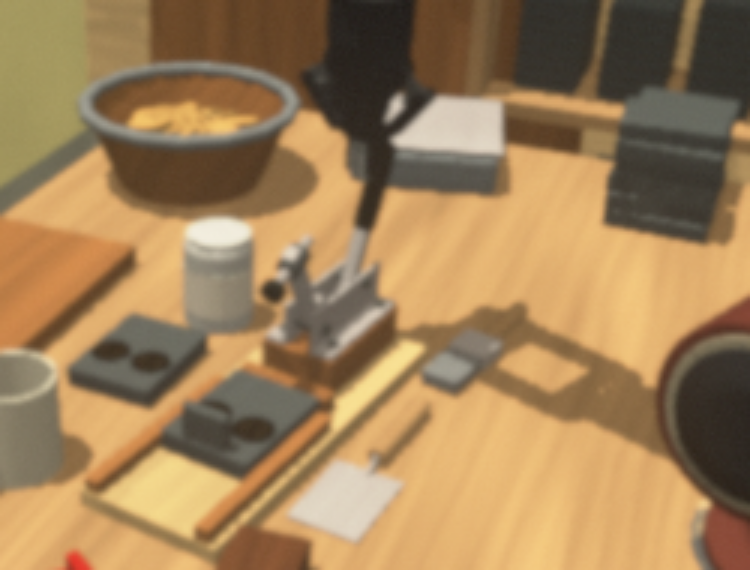

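The fingers are at crop (375,140), just on the +x side of the black grip, and the mould sits against the stop. I push along the arc.

Call:
{"name": "send_rows", "arguments": {
  "rows": [
    [0,[-1.6,0,0.1],0],
    [0,[-1.2,0,0.5],0],
    [0,[-1.1,0,0.6],0],
    [0,[-1.0,0,0.8],0],
    [0,[-0.9,0,0.9],0],
    [0,[0,0,0],0]
  ]
}}

```text
t: 9.02
tool_pos: [0.4471, -0.1894, 0.1615]
tool_rot: [-2.41, -2.011, 0.002]
contact_force: [-0.6, 0.2, 0.2]
opening: 0.0004
grip_force: 0.0
```

```bash
python3 -c "
from h import *
state()"
```

```text
t 9.03 jig x,y,z mm [-190.9    1.7  161.5] yaw of tool x 79.7 down -1.0 F jig [0.  0.6 0.2] open 0.00040827393192602215
```

Call:
{"name": "send_rows", "arguments": {
  "rows": [
    [0,[-0.8,0,1.0],0],
    [0,[-0.7,0,1.1],0],
    [0,[-0.5,0,1.2],0],
    [0,[-0.4,0,1.2],0],
    [0,[-0.2,0,1.2],0],
    [0,[0,0,0.4],0],
    [0,[0,0,0],0]
  ]
}}

```text
t: 9.9
tool_pos: [0.444, -0.2158, 0.1048]
tool_rot: [2.41, 2.014, -0.002]
contact_force: [-6.5, 2.3, 17.5]
opening: -0.0003
grip_force: 8.4
```

```bash
python3 - <<'E'
from h import *
state()
def st(n,m): print(n,m.sum(),'x',np.percentile(X[m],[1,50,99]).round(4),'z',np.percentile(z[m],[1,50,99]).round(4)) if m.sum() else print(n,0)
for n in('top','side'):
    im=ctrl.get_image(n); P=cloud(im); z=P[...,2]; Q=P[...,:2]-J; X=Q@ex; Y=Q@ey
    st('grip',(X<-.18)&(X>-.28)&(abs(Y)<.02)&(z>.06)); st('spindle/arm',(X<.07)&(X>-.04)&(abs(Y)<.02)&(z>.05))
E
```

```text
t 9.9 jig x,y,z mm [-2.174e+02  2.000e-01  1.048e+02] yaw of tool x 79.8 down -1.0 F jig [ 1.1  6.8 17.5] open -0.0002752791887262118
grip 1230 x [-0.276  -0.2214 -0.1809] z [0.1005 0.4223 0.429 ]
spindle/arm 294 x [-0.0394 -0.0029  0.0447] z [0.0547 0.0886 0.1112]
grip 1006 x [-0.242  -0.1951 -0.1802] z [0.0938 0.217  0.3445]
spindle/arm 373 x [-0.0395  0.0005  0.0469] z [0.0506 0.0838 0.1087]
```

At its stop (17 N up, clamp arm level). I retreat upward and look.

Call:
{"name": "send_rows", "arguments": {
  "rows": [
    [0,[0,0,-2],0],
    [0,[0,0,-5],0],
    [0,[0,0,-6],0],
    [0,[-4,0,-4],0],
    [0,[-6,0,0],0],
    [0,[-6,0,0],0],
    [0,[0,0,0],0]
  ]
}}

```text
t: 10.88
tool_pos: [0.4138, -0.3752, 0.2705]
tool_rot: [-2.414, -2.007, 0.001]
contact_force: [0.3, -0.0, -0.3]
opening: 0.0002
grip_force: 0.0
```

```bash
python3 - <<'E'
from h import *
state()
im=ctrl.get_image('side'); save('s3.png',cv2.resize(im['frame'][100:290,200:450],None,fx=3,fy=3))
for n in('side','top'):
    im=ctrl.get_image(n); P=cloud(im); z=P[...,2]; Q=P[...,:2]-J; X=Q@ex; Y=Q@ey
    m=(X<-.18)&(X>-.28)&(abs(Y)<.005)&(z>.06)&(z<.2); print(n,np.polyfit(X[m],z[m],1),X[m].min(),z[m].max(),np.median(z[m]))
    m=(X>.05)&(X<.17)&(abs(Y)<.045)&(abs(z-.04)<.003); print(np.percentile(X[m],99))
E
```

```text
t 10.88 jig x,y,z mm [-379.6    1.8  270.5] yaw of tool x 79.5 down -1.0 F jig [ 0.  -0.3 -0.3] open 0.00022326758761289354
side [-0.02948747  0.09764189] -0.2505469070477844 0.10601011567191698 0.10421411658555652
0.11911651771022154
top [-0.02505421  0.09966985] -0.2572923877290306 0.1097404920568994 0.10529978665303907
0.11683032971572216
```

View pics/s3.png

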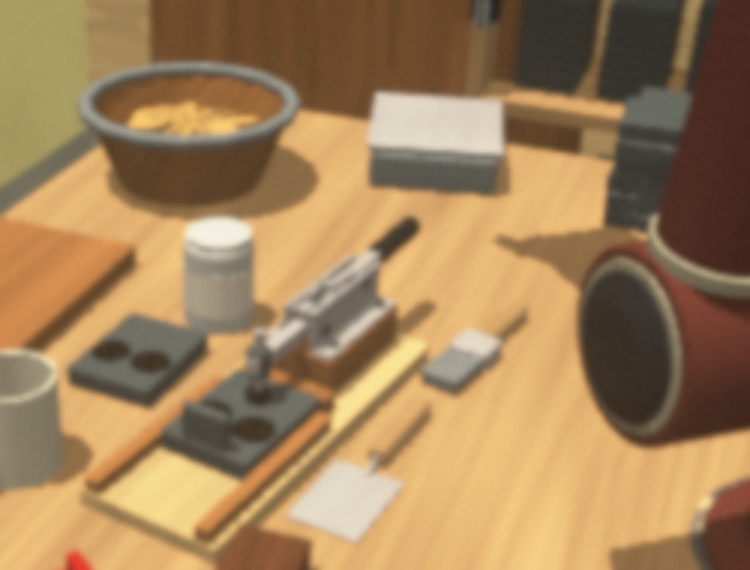

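The grip at crop (395,240) is nearly level (1.5°), the spindle foot at (262,390) stands on the mould, and the mould is home. The robot is clear, so I hand in.

```bash
python3 -c "
from station import ctrl
print(ctrl.finish_job())"
```

```text
the job is handed in; nothing more can be done
None
```

The mould is home against the stop and the clamp handle is locked down with the spindle foot on the mould. The job is handed in, and the hand-in call returned no verdict.

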